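# Clear the vase off the plinth and build the gift-box display

### The job

First move the white spotted vase from the dark plinth to the low white riser at the side, setting it down gently, upright and near the middle. Then build one straight column of all the closed kraft gift boxes on the plinth, largest at the bottom and smallest on top, every box lying flat, centred on the plinth and with its long sides parallel to the plinth's long sides (the silver pot on the largest box has to be set aside first). When the column is complete, stand the silver pot upright in the middle of the top box; leave the other things on the counter alone.

Things in the scene. Friction and masses are not known exactly. Their poses are not given: they have to be found in the camera images.
- box_a: largest of up to five closed kraft-card gift boxes with lids (lid and base do not come apart), 70 wide (its x) x 124 long (its y) x 44 mm high (its z), 236 g or so; lies flat, lid up, on the counter at the start; origin: centre of its underside. Always present; the silver pot stands on it at the start.
- box_b: second largest of up to five closed kraft-card gift boxes with lids (lid and base do not come apart), 65 wide (its x) x 110 long (its y) x 40 mm high (its z), 184 g or so; lies flat, lid up, on the counter at the start; origin: centre of its underside. May be absent.
- box_c: middle of up to five closed kraft-card gift boxes with lids (lid and base do not come apart), 60 wide (its x) x 96 long (its y) x 36 mm high (its z), 142 g or so; lies flat, lid up, on the counter at the start; origin: centre of its underside. May be absent.
- box_d: second smallest of up to five closed kraft-card gift boxes with lids (lid and base do not come apart), 55 wide (its x) x 82 long (its y) x 32 mm high (its z), 108 g or so; lies flat, lid up, on the counter at the start; origin: centre of its underside. May be absent.
- box_e: smallest of up to five closed kraft-card gift boxes with lids (lid and base do not come apart), 50 wide (its x) x 68 long (its y) x 28 mm high (its z), 81 g or so; lies flat, lid up, on the counter at the start; origin: centre of its underside. May be absent.
- plinth: low dark grey plinth block fixed on the counter, 110 (its x) x 160 (its y, the long side) x 40 mm high; origin: centre of its underside, so its top is 40 mm above the origin
- riser: low square white riser fixed on the counter at the left or right side, 150 x 150 mm, 20 mm high; origin: centre of its underside
- vase: white ceramic vase with dark spots, 168 mm high, foot 72 mm and belly 84 mm in diameter, straight round neck 58 mm in diameter from 122 mm above its foot to the top (grip it there), about 450 g, stands near the middle of the plinth at the start; origin: centre of its foot, z up
- pot: plain silver canister pot with its lid on (one piece), upright cylinder 54 mm in diameter and 58 mm high, about 180 g; origin: centre of its underside, z up. The counter between the robot and the plinth, about 0.43 m straight ahead of the base, is clear and can hold it meanwhile
- stand_l: brass earring stand on a dark round wooden foot 68 mm across, crossbar 90 mm along its y at 144 mm height, loose, beyond the boxes on the left; origin: underside of the foot; not to be disturbed
- stand_r: the same earring stand on the right; origin: underside of the foot; not to be disturbed
- bangle_l: brass bangle lying flat, 72 mm outside diameter, 12 mm high, loose; origin: centre of its underside; not to be disturbed
- bangle_r: copper bangle lying flat, 72 mm outside diameter, 14 mm high, loose; origin: centre of its underside; not to be disturbed
- cone: wooden ring cone, foot 52 mm across, 70 mm high, loose; origin: centre of its underside; not to be disturbed
- cards: wooden card holder with cards, 45 (x) x 90 (y) x 75 mm high, loose; origin: centre of its underside; not to be disturbed
- pebble: blue ceramic pebble, 54 mm across, 30 mm high, loose; origin: centre of its underside; not to be disturbed
Things that resemble listed ones, but are neither listed nor needed, are in the scene too. Several things have the shape of the pot; the one meant has the colours described above.

How it is judged:
By the outcome, as a careful person would: the job done as asked, in the order asked, and still so for the second after the job is handed in, with the robot touching nothing.
Of box_b, box_c, box_d, box_e only 2 to 4 are there at a start; the rules pass over those that are not, and their reading is None.
At some moment in a run one of box_b, box_c may be knocked a few centimetres aside while the robot is not near it.
It also fails if it takes over 210 s, if anything falls off the work surface, if the arm or the gripper's body presses on something with over 40 N, if the wrist force passes 120 N, or if a joint passes its speed limit or range.

### The arm

A 6-joint arm with a two-finger parallel gripper is mounted at the origin on the work surface. World frame = base frame: x ahead of the robot, y to its left, z up, the work surface at z = 0. Lengths are in m, angles in rad, forces in N, time in s.
With the tool pointing down it reaches from about 0.425 to 0.95 m from the base axis. Payload 3.5 kg.
Tool frame: the origin (TCP) lies on the centre line of the jaws, within the pads' length; the fingertips stand 19 mm ahead of it and the grasp point (between the pads) is the TCP; z points along the fingers, y is the line along which they close (so a half turn about z gives the same grasp; the last joint's range is limited). The gripper opens to 85 mm and grips with 20 to 120 N. Pads are 22 mm wide; open, the fingers measure 114 mm over their backs; the gripper's body (76 mm by 85 mm) begins 54 mm behind the grasp point. The pads swing forward as they close: fully open they stand 13 mm farther back than shut.
Start: joints at [-1.375, 0.286, 1.577, -0, 1.279, -0.15], TCP at [0.229, -0.635, 0.25] pointing down, gripper open.
Joint ranges: [-2.77, 2.77], [-0.9, 2.22], [0.21, 2.48], [-1.53, 4.67], [0.24, 2.81], [-2.84, 2.84]. Speed limits (rad/s): [2.79, 2.79, 3.14, 3.14, 3.14, 3.14].

### API

Orientations are given as a unit quaternion [x, y, z, w].
In Python, from plant import ctrl, imaging gives the robot as it stands. The module is installed in compiled form; this text tells all that it offers.
- The arm moves only by the shell command python3 -m handwheel 'ROWS' [OPENING] [FORCE]. ROWS is JSON, one flat list of numbers, 6 for each row, row after row: the shift along the world's x, y, z in units of 150 mm (1.0 is 150 mm), then the turn, a rotation vector about the world's x, y, z in units of 90 degrees (1.0 is 90 degrees). In form: [tx, ty, tz, rx, ry, rz, tx, ty, tz, rx, ry, rz, ...]. A call has 1 to 5 rows; each row shifts and turns the commanded pose from where the row before left it; what a row does not reach is not made up. A row lasts 1/12 s, in which the tool goes at most 41.7 mm and 7.16 degrees, less where a joint would pass 70% of its speed; a pose out of reach is approached as far as the arm can. A call with a number of a shift or a turn outside -1 to 1 is refused whole. A call with a gripper value outside its range is refused whole. OPENING is the opening, from 0 (shut) to 1 (fully open), set as the call begins (- or left out, the last holds). The fingers move at their own pace and stop on an object; FORCE is the grip in N (left out, the last holds). Time passes only in rows, so rows that do not move let the fingers close. It gives the time, the measured TCP pose, the force, the opening and the grip force at its end, in the units of the state.
- ctrl.get_state(): the state, without advancing time (a new reading comes with each control period).
- imaging.read_camera(name): name is "scene" or "top" or "wrist"; returns (picture, depth): 480x640x3 uint8, blue, green, red; 480x640 float32, m along the optical axis (not along the pixel's ray), 0 where there is no reading.
- imaging.get_calibration(name): a dict with "fovy" (degrees; the focal length in pixels is half the picture's height over the tangent of half this angle, whatever the lens; pixels are square), "cx", "cy" (the principal point, pixels), "R" (3x3) and "t" (3): a world point X has camera coordinates R X + t. Camera axes: x right, y down, z forward; pixel columns grow to the right and rows downward; lengths in m; the calibration is good to about 2 mm. A picture is of the moment at which its call begins: read the wrist's pose just before it. get_calibration takes no time and is no camera call; for the wrist camera it gives the pose at the moment of the call.
- ctrl.sign_off(): hands the job in; it is judged then, once.
The state is a dict: "time": time; "qpos": joint angles; "dq": joint speeds; "joint_efforts": joint torques, N m; "eef_pos": TCP position; "tcp_rot": TCP orientation; "contact_force": force on the tool from outside, world axes, zero at the start; "wrist_torque": the same for the moment, N m; "opening": opening from 0.0 (shut) to 1.0 (fully open); "finger_force": force on a finger pad.
Only numpy, scipy, OpenCV 4.12 (cv2) and the standard library are available. Lean on these libraries where they do the work, as an engineer would, in place of code of your own. Each camera call takes 0.05 s, during which the arm holds its last target. There are 200 camera calls.

## Working session

There is one attempt and no reset: what is moved stays moved. The work goes in short steps, Python scripts to look and compute and a shell command to move; the robot and the scene stay as the last step left them, time stands still between calls to the robot, and variables do not carry over. Pictures are saved under pics/ and viewed, at most 14 in all, crops included, and the job is handed in when it is done.

```bash
mkdir -p pics
cat > h.py <<'E'
import numpy as np, cv2
from plant import ctrl, imaging
def cam(n):
    c=imaging.get_calibration(n); p,d=imaging.read_camera(n)
    f=240/np.tan(np.radians(c["fovy"])/2); R=np.array(c["R"]);t=np.array(c["t"])
    v,u=np.mgrid[:480,:640]
    P=np.stack([(u-c["cx"])/f*d,(v-c["cy"])/f*d,d],-1)
    W=(P-t)@R
    W[d==0]=np.nan
    return p,d,W,(f,c,R,t)
E
python3 - <<'E'
from h import *
for n in("top","scene"):
    p,d,W,k=cam(n); cv2.imwrite(f"pics/{n}1.png",p); np.savez(f"{n}1.npz",p=p,W=W)
    print(n,k[0],k[1]['cx'],k[1]['cy'],k[2].round(3).tolist(),k[3].round(3))
s=ctrl.get_state();print(s)
E
```

```text
top 593.2947100322098 319.27068684317874 244.74620017631932 [[0.002, -1.0, 0.009], [-0.983, -0.004, -0.184], [0.184, -0.008, -0.983]] [0.009 0.507 1.221]
scene 590.9331797582773 323.01371246827745 238.2253140944434 [[0.134, 0.991, -0.013], [0.835, -0.12, -0.536], [-0.533, 0.062, -0.844]] [-0.083 -0.389  1.912]
{'time': 0.1, 'qpos': array([-1.37499542e+00,  2.87100738e-01,  1.57802695e+00,  1.03004237e-05,
        1.27859614e+00, -1.49984216e-01]), 'dq': array([-0.00089227, -0.00216608, -0.00416449, -0.00110625,  0.00128877,
        0.00074327]), 'joint_efforts': array([ 7.70017014e-04, -4.07296014e+01, -2.93701547e+01, -1.16918695e-04,
        3.38519749e-03,  1.05675716e-05]), 'eef_pos': array([ 0.22871315, -0.6344861 ,  0.24907166]), 'tcp_rot': array([ 9.85090971e-01,  1.72030937e-01, -1.94795746e-05, -1.06541620e-03]), 'contact_force': array([-0.55824329,  0.05304085,  0.71519583]), 'wrist_torque': array([ 0.0675533 ,  0.00762215, -0.0140254 ]), 'finger_force': 0.0, 'opening': 1.0018311545148384}
```

View pics/top1.png

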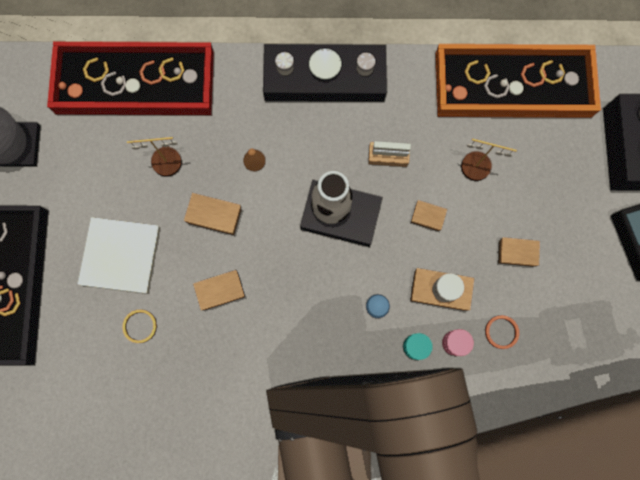

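View pics/scene1.png

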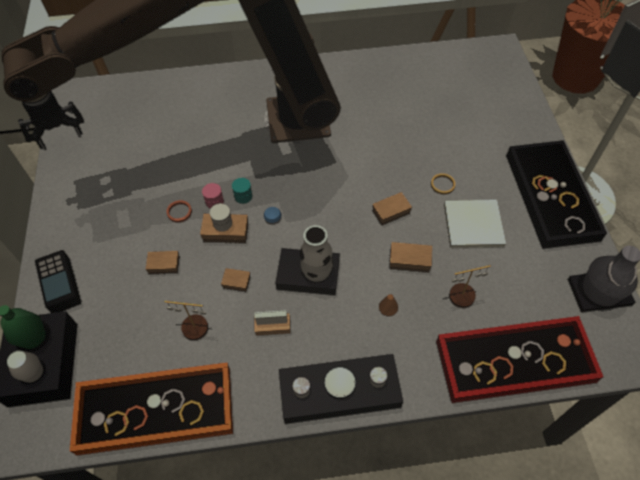

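The top view shows five kraft boxes: (213,214), (219,290), (429,215), (520,252), and (443,288) with a pot on it. The vase is on the plinth at (340,205) and the white riser at (119,255). Pot candidates are silver (450,287), teal (418,346) and pink (459,343). Silver fits, since it is plain silver and stands on the largest box. I'll confirm it in a crop while measuring.

```bash
cat >> h.py <<'E'
from scipy import ndimage as ni
def rect(W,m):
    q=W[m][:,:2]; q=q[np.isfinite(q).all(1)].astype(np.float32)*1000
    (c,s,a)=cv2.minAreaRect(q)
    w,l=s
    if w>l: w,l=l,w; a=a+90
    # a = direction of the first side (short side) -> long side is a+90, measured from world y
    a=(a+90)%180-90
    return np.round(c,1),np.round([w,l],1),round(a,1)   # a: yaw of box x axis (short side), deg
def blobs(p,W,zmin=.012,zmax=.3,n0=150,box=(0.3,.95,-.5,.6)):
    """kraft tops: brownish pixels lying on horizontal flat areas"""
    hsv=cv2.cvtColor(p,cv2.COLOR_BGR2HSV).astype(int)
    Z=W[...,2]
    m=(hsv[...,0]>8)&(hsv[...,0]<22)&(hsv[...,1]>80)&(hsv[...,2]>70)&(Z>zmin)&(Z<zmax)
    L,n=ni.label(m); out=[]
    for i in range(1,n+1):
        b=L==i
        if b.sum()<n0: continue
        zt=np.nanpercentile(Z[b],70)
        t=b&(abs(Z-zt)<.005)
        v,u=np.nonzero(t)
        out.append((int(u.mean()),int(v.mean()),round(zt*1000,1),*rect(W,t),int(t.sum())))
    return out
E
python3 - <<'E'
from h import *
D=np.load("top1.npz");p,W=D["p"],D["W"]
for b in blobs(p,W): print(*b)
Z=W[...,2]
def near(u,v,r,z0,z1):
    vv,uu=np.mgrid[:480,:640]; return (abs(uu-u)<r)&(abs(vv-v)<r)&(Z>z0)&(Z<z1)
print("riser",rect(W,ni.binary_opening(near(119,255,60,.013,.027))))
print("plinth",rect(W,ni.binary_opening(near(342,214,55,.034,.046))))
for n,a in(("vase",(333,187,40,.155,.18)),("pot",(450,287,25,.09,.115)),("vasefit",(333,187,40,.13,.18))):
    m=near(*a);q=W[m]; print(n,m.sum(),cv2.minEnclosingCircle((q[:,:2]*1000).astype(np.float32)),q.mean(0).round(4),np.median(q[:,2]))
cv2.imwrite("pics/c1.png",cv2.resize(p[180:370,370:570],None,fx=3.5,fy=3,interpolation=cv2.INTER_CUBIC))
E
```

```text
519 77 45.8 [ 897.4 -440.7] [164.9 363.2] -0.0 2409
155 72 23.6 [917.5 383. ] [59. 87.] 9.7 218
476 72 22.7 [ 920.3 -353.7] [56.4 56.7] -25.3 155
535 73 23.5 [ 916.8 -493.6] [56.9 76.6] 9.1 217
94 72 23.0 [915.4 525.8] [45.1 57.3] 12.0 136
74 89 25.4 [867.  569.2] [33.2 33.8] -55.4 143
459 92 25.6 [ 866.9 -310.3] [30.2 33.3] 78.3 139
386 157 32.1 [ 719.1 -144.2] [43.1 87.7] -4.7 307
165 160 17.0 [703.8 356.4] [63.4 67.6] -45.8 513
253 156 48.6 [704.8 156.9] [21.1 27.9] 17.1 49
476 165 17.1 [ 696.2 -343. ] [64.8 65.1] -44.0 523
212 212 42.0 [578.2 243. ] [ 64.9 110.6] -13.6 1362
429 214 30.3 [ 578.3 -229.7] [49.2 66.9] -16.5 610
519 251 34.1 [ 497.2 -424. ] [54.9 83.4] -6.0 859
439 289 45.9 [ 413.8 -251. ] [ 69.6 123.7] -10.0 1090
218 289 37.8 [411.3 224.5] [59.9 96.2] 18.5 1178
9 302 22.6 [387.  669.7] [43.3 58.2] -82.1 177
299 459 291.4 [109.9  42.8] [26.2 64.1] -79.2 440
329 460 290.5 [109.4  -4.9] [26.6 64.3] -82.7 414
riser (array([489.1, 446.9]), array([150.2, 152.7]), -7.0)
plinth (array([582.6, -36.8]), array([111.1, 160.3]), -13.9)
vase 174 ((589.8093872070312, -13.746420860290527), 32.37379455566406) [ 0.5709 -0.012   0.1641] 0.16187721554766749
pot 582 ((412.567626953125, -253.6718292236328), 27.652254104614258) [ 0.4118 -0.253   0.1025] 0.1027398708334311
vasefit 580 ((590.3046875, -14.003151893615723), 40.98455810546875) [ 0.5716 -0.0119  0.1502] 0.14895100652661908
```

View pics/c1.png

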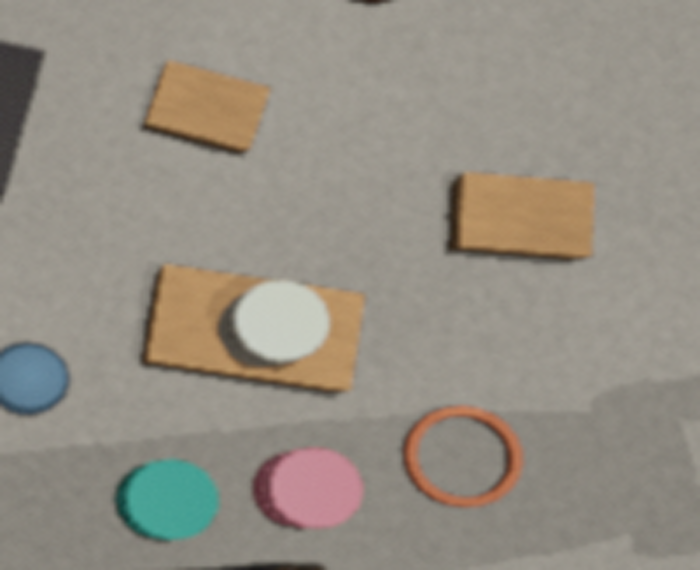

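The crop confirms it: the silver pot is at crop (282,320), standing on the largest box. Teal and pink stand on the counter and the rim ring is copper. All five boxes are present. Next I'll measure the vase rim, the pot and the camera bias.

Run:
```python
from h import *
D=np.load("scene1.npz");p,W=D["p"],D["W"]
for b in blobs(p,W):
    if b[5][1]>60 and b[3][0]<650 and b[3][0]>350: print(*b)
for n in("top","scene"):
    D=np.load(n+"1.npz");W=D["W"];X,Y,Z=np.moveaxis(W,-1,0)
    for nm,x,y,r,z0,z1 in(("vase",.58,-.03,.08,.2,.22),("pot",.412,-.252,.06,.095,.115)):
        m=(np.hypot(X-x,Y-y)<r)&(Z>z0)&(Z<z1); q=W[m]
        print(n,nm,m.sum(),[np.round(a,1) for a in cv2.minEnclosingCircle((q[:,:2]*1000).astype(np.float32))],np.median(q[:,2]).round(4))
    for nm,x,y,r,z0,z1 in(("plinth",.58,-.037,.12,.034,.046),("riser",.489,.447,.12,.013,.028)):
        m=(np.hypot(X-x,Y-y)<r)&(Z>z0)&(Z<z1)
        print(n,nm,*rect(W,ni.binary_opening(m)),np.median(Z[m]).round(4))
```

```text
Traceback (most recent call last):
TypeError: 'float' object is not subscriptable
```

Run:
```python
from h import *
D=np.load("scene1.npz");p,W=D["p"],D["W"]
for b in blobs(p,W):
    if b[4][1]>60 and 350<b[3][0]<650: print(*b)
for n in("top","scene"):
    D=np.load(n+"1.npz");W=D["W"];X,Y,Z=np.moveaxis(W,-1,0)
    for nm,x,y,r,z0,z1 in(("vase",.58,-.03,.08,.2,.22),("pot",.412,-.252,.06,.095,.115)):
        m=(np.hypot(X-x,Y-y)<r)&(Z>z0)&(Z<z1); q=W[m]
        print(n,nm,m.sum(),[np.round(a,1) for a in cv2.minEnclosingCircle((q[:,:2]*1000).astype(np.float32))],np.median(q[:,2]).round(4))
    for nm,x,y,r,z0,z1 in(("plinth",.58,-.037,.12,.034,.046),("riser",.489,.447,.12,.013,.028)):
        m=(np.hypot(X-x,Y-y)<r)&(Z>z0)&(Z<z1)
        print(n,nm,*rect(W,ni.binary_opening(m)),np.median(Z[m]).round(4))
```

```text
391 205 37.2 [410.2 226.3] [64.1 95.3] 16.8 495
225 226 45.4 [ 412.  -248.9] [ 73.1 124.6] -9.0 539
411 254 41.4 [576.1 244.8] [ 68.8 107.7] -14.2 711
161 259 33.4 [ 494.5 -422.7] [55.6 81.6] -5.7 450
235 277 29.5 [ 577.4 -229. ] [53.3 68.3] -17.2 352
top vase 731 [array([591.4, -14.7]), np.float64(29.9)] 0.2093
top pot 573 [array([ 412.6, -253.7]), np.float64(27.7)] 0.1028
top plinth [582.6 -36.8] [111.1 160.3] -13.9 0.0409
top riser [489.1 446.9] [150.2 152.7] -7.0 0.0207
scene vase 411 [array([589., -11.]), np.float64(31.2)] 0.2079
scene pot 282 [array([ 411.3, -251.2]), np.float64(30.6)] 0.1011
scene plinth [579.9 -34.7] [115.  160.2] -14.5 0.0397
scene riser [486.8 449.9] [153.7 154.8] 83.8 0.0196
```

```bash
H="python3 -m handwheel"; 
$H '[0.12,0.207,0.007,0,0,0.031,0.12,0.207,0.007,0,0,0.031,0.12,0.207,0.007,0,0,0.031,0.12,0.207,0.007,0,0,0.031,0.12,0.207,0.007,0,0,0.031]' 1 40
$H '[0.12,0.207,0.007,0,0,0.031,0.12,0.207,0.007,0,0,0.031,0.12,0.207,0.007,0,0,0.031,0.12,0.207,0.007,0,0,0.031,0.12,0.207,0.007,0,0,0.031]'
$H '[0.12,0.207,0.007,0,0,0.031,0.12,0.207,0.007,0,0,0.031,0.12,0.207,0.007,0,0,0.031,0.12,0.207,0.007,0,0,0.031,0.12,0.207,0.007,0,0,0.031]'
$H '[0.12,0.207,0.007,0,0,0.031,0.12,0.207,0.007,0,0,0.031,0.12,0.207,0.007,0,0,0.031,0.12,0.207,0.007,0,0,0.031,0.12,0.207,0.007,0,0,0.031]'
$H '[0,0,0,0,0,0,0,0,0,0,0,0]'
```

```text
time: 0.52
eef_pos: [0.3192, -0.478, 0.2549]
tcp_rot: [0.957, 0.291, 0.0, -0.001]
contact_force: [0.3, -0.3, 0.4]
opening: 0.999
finger_force: 0.0
time: 0.93
eef_pos: [0.4092, -0.3226, 0.2604]
tcp_rot: [0.914, 0.405, -0.0, -0.0]
contact_force: [-0.0, -0.5, -0.8]
opening: 1.003
finger_force: 0.0
time: 1.35
eef_pos: [0.4991, -0.1674, 0.2657]
tcp_rot: [0.858, 0.514, -0.0, -0.0]
contact_force: [1.0, -0.0, -0.1]
opening: 0.999
finger_force: 0.0
time: 1.77
eef_pos: [0.5891, -0.0122, 0.2708]
tcp_rot: [0.789, 0.614, -0.0, -0.0]
contact_force: [-0.3, -1.0, -0.4]
opening: 0.998
finger_force: 0.0
time: 1.93
eef_pos: [0.589, -0.0123, 0.2706]
tcp_rot: [0.789, 0.614, -0.001, -0.0]
contact_force: [-0.2, 0.0, 0.9]
opening: 0.998
finger_force: 0.0
```

```bash
H="python3 -m handwheel"; 
$H '[0.01,-0.008,-0.18,0,0,0,0,0,-0.18,0,0,0,0,0,-0.12,0,0,0,0,0,-0.08,0,0,0,0,0,0,0,0,0]'
$H '[0,0,0,0,0,0,0,0,0,0,0,0,0,0,0,0,0,0,0,0,0,0,0,0,0,0,0,0,0,0]' 0.5 50
$H '[0,0,0,0,0,0,0,0,0,0,0,0,0,0,0,0,0,0,0,0,0,0,0,0,0,0,0,0,0,0]'
```

```text
time: 2.35
eef_pos: [0.5879, -0.0159, 0.1835]
tcp_rot: [0.791, 0.612, -0.002, -0.003]
contact_force: [-0.7, 0.7, 0.2]
opening: 0.999
finger_force: 0.0
time: 2.77
eef_pos: [0.5911, -0.0155, 0.1895]
tcp_rot: [0.79, 0.613, 0.001, 0.001]
contact_force: [-2.7, -0.2, 5.5]
opening: 0.664
finger_force: 53.9
time: 3.18
eef_pos: [0.5911, -0.0154, 0.1896]
tcp_rot: [0.79, 0.613, 0.001, 0.001]
contact_force: [-2.8, 1.2, 6.3]
opening: 0.666
finger_force: 53.9
```

```bash
H="python3 -m handwheel"; 
$H '[0,0,0.03,0,0,0,0,0,0.07,0,0,0,0,0,0.12,0,0,0,0,0,0.12,0,0,0,0,0,0.06,0,0,0]'
$H '[-0.01,0.05,0,0,0,0,-0.03,0.13,0,0,0,0,-0.045,0.2,0,0,0,0,-0.045,0.2,0,0,0,0,-0.045,0.2,0,0,0,0]'
$H '[-0.045,0.2,0,0,0,0,-0.045,0.2,0,0,0,0,-0.045,0.2,0,0,0,0,-0.045,0.2,0,0,0,0,-0.045,0.2,0,0,0,0]'
$H '[-0.045,0.2,0,0,0,0,-0.045,0.2,0,0,0,0,-0.045,0.2,0,0,0,0,-0.045,0.2,0,0,0,0,-0.045,0.2,0,0,0,0]'
$H '[-0.045,0.2,0,0,0,0,-0.03,0.13,0,0,0,0,-0.018,0.07,0,0,0,0,0,0,0,0,0,0,0,0,0,0,0,0]'
```

```text
time: 3.6
eef_pos: [0.5909, -0.0152, 0.2494]
tcp_rot: [0.79, 0.613, 0.001, 0.001]
contact_force: [1.0, 0.2, -3.6]
opening: 0.668
finger_force: 54.1
time: 4.02
eef_pos: [0.5627, 0.1032, 0.2455]
tcp_rot: [0.79, 0.613, -0.001, -0.001]
contact_force: [1.0, 0.1, -4.6]
opening: 0.665
finger_force: 54.2
time: 4.43
eef_pos: [0.5286, 0.2535, 0.2456]
tcp_rot: [0.79, 0.613, -0.001, -0.001]
contact_force: [0.5, -0.7, -2.6]
opening: 0.667
finger_force: 54.2
time: 4.85
eef_pos: [0.4948, 0.4033, 0.2453]
tcp_rot: [0.79, 0.613, -0.001, -0.0]
contact_force: [0.8, 0.4, -3.6]
opening: 0.667
finger_force: 54.2
time: 5.27
eef_pos: [0.482, 0.4614, 0.246]
tcp_rot: [0.79, 0.613, -0.001, 0.0]
contact_force: [-0.1, 0.0, -4.4]
opening: 0.668
finger_force: 54.3
```

```bash
H="python3 -m handwheel"; 
$H '[0.043,-0.1,0,0,0,0,0,0,-0.08,0,0,0,0,0,-0.12,0,0,0,0,0,-0.12,0,0,0,0,0,-0.08,0,0,0]'
$H '[0,0,-0.04,0,0,0,0,0,-0.03,0,0,0,0,0,0,0,0,0,0,0,0,0,0,0]'
$H '[0,0,-0.01,0,0,0,0,0,-0.01,0,0,0,0,0,0,0,0,0,0,0,0,0,0,0]'
$H '[0,0,-0.01,0,0,0,0,0,-0.01,0,0,0,0,0,0,0,0,0,0,0,0,0,0,0]'
```

```text
time: 5.68
eef_pos: [0.489, 0.4443, 0.1847]
tcp_rot: [0.791, 0.612, -0.002, 0.0]
contact_force: [-0.3, -0.2, -5.1]
opening: 0.668
finger_force: 54.3
time: 6.02
eef_pos: [0.4895, 0.4468, 0.1775]
tcp_rot: [0.79, 0.613, 0.001, 0.0]
contact_force: [-0.2, 0.9, -3.3]
opening: 0.666
finger_force: 54.3
time: 6.35
eef_pos: [0.4891, 0.4469, 0.1742]
tcp_rot: [0.79, 0.613, 0.0, 0.0]
contact_force: [1.0, 0.3, -5.0]
opening: 0.662
finger_force: 54.3
time: 6.68
eef_pos: [0.4889, 0.4467, 0.1705]
tcp_rot: [0.79, 0.613, -0.0, -0.0]
contact_force: [-0.1, -0.1, -2.9]
opening: 0.666
finger_force: 54.3
```

```bash
H="python3 -m handwheel"; 
$H '[0,0,-0.006,0,0,0,0,0,0,0,0,0,0,0,0,0,0,0]'|egrep 'pos|con'
$H '[0,0,-0.006,0,0,0,0,0,0,0,0,0,0,0,0,0,0,0]'|egrep 'pos|con'
$H '[0,0,-0.006,0,0,0,0,0,0,0,0,0,0,0,0,0,0,0]'|egrep 'pos|con'
```

```text
eef_pos: [0.4891, 0.4468, 0.1699]
contact_force: [-0.5, 0.4, -4.2]
eef_pos: [0.4892, 0.447, 0.1697]
contact_force: [-1.2, -0.8, -0.6]
eef_pos: [0.4893, 0.4473, 0.1697]
contact_force: [-3.6, 0.2, 5.8]
```

```bash
H="python3 -m handwheel"; 
$H '[0,0,0.004,0,0,0,0,0,0,0,0,0,0,0,0,0,0,0,0,0,0,0,0,0]' 0.8
$H '[0,0,0,0,0,0,0,0,0,0,0,0,0,0,0,0,0,0]' 1 
$H '[0,0,0.05,0,0,0,0,0,0.15,0,0,0,0,0,0.2,0,0,0,0,0,0.15,0,0,0,0,0,0.05,0,0,0]'
python3 - <<'E'
from h import *
p,d,W,k=cam("top"); X,Y,Z=np.moveaxis(W,-1,0)
for b in blobs(p,W):
    if b[4][1]>60 and 350<b[3][0]<650: print(*b)
for nm,x,y,r,z0,z1 in(("vase",.488,.447,.1,.17,.195),("pot",.412,-.252,.06,.095,.115)):
        m=(np.hypot(X-x,Y-y)<r)&(Z>z0)&(Z<z1); q=W[m]
        print(nm,m.sum(),[np.round(a,1) for a in cv2.minEnclosingCircle((q[:,:2]*1000).astype(np.float32))],np.median(q[:,2]).round(4))
m=(np.hypot(X-.582,Y+.037)<.12)&(Z>.034)&(Z<.046)
print("plinth",*rect(W,ni.binary_opening(m)))
cv2.imwrite("pics/t2.png",p)
E
```

```text
time: 7.77
eef_pos: [0.4893, 0.4467, 0.1684]
tcp_rot: [0.79, 0.613, 0.0, 0.0]
contact_force: [0.8, -0.5, 0.6]
opening: 0.8
finger_force: 0.0
time: 8.02
eef_pos: [0.4891, 0.4467, 0.1686]
tcp_rot: [0.79, 0.613, 0.0, 0.0]
contact_force: [0.5, 0.2, -1.0]
opening: 0.993
finger_force: 0.0
time: 8.43
eef_pos: [0.4907, 0.4479, 0.2648]
tcp_rot: [0.79, 0.613, 0.004, 0.0]
contact_force: [-0.1, -0.5, 0.9]
opening: 1.001
finger_force: 0.0
212 212 42.1 [578.  243.2] [ 64.8 110.4] -14.4 1352
428 214 30.2 [ 578.1 -229.8] [50.  67.1] -17.4 615
519 251 34.2 [ 497.4 -424.3] [54.6 83. ] -5.8 867
439 289 45.8 [ 413.7 -251. ] [ 68.8 123.8] -9.9 1089
218 289 37.9 [411.4 224.4] [59.7 96.1] 18.6 1136
vase 716 [array([490.2, 448.3]), np.float64(30.2)] 0.1887
pot 573 [array([ 412.2, -253.7]), np.float64(28.2)] 0.1026
plinth [582.8 -36.9] [111.6 159.7] -14.2
```

View pics/t2.png

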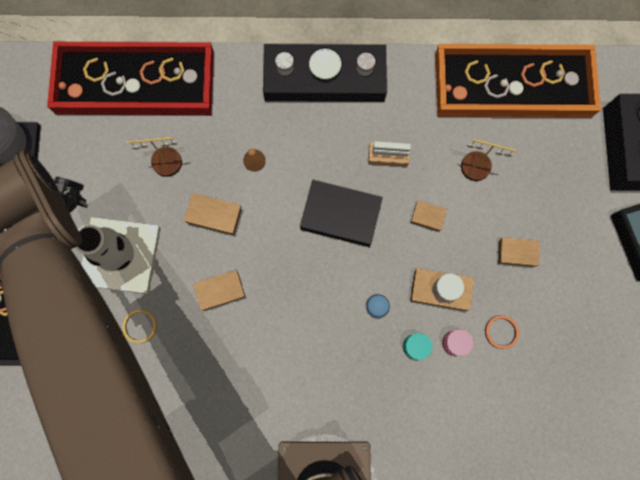

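```bash
H="python3 -m handwheel"; 
$H '[0.023,-0.257,0,0,0,0,0.023,-0.257,0,0,0,0,0.023,-0.257,0,0,0,0,0.023,-0.257,0,0,0,0,0.023,-0.257,0,0,0,0]'|grep pos
$H '[0.023,-0.257,0,0,0,0,0.023,-0.257,0,0,0,0,0.023,-0.257,0,0,0,0,0.023,-0.257,0,0,0,0,-0.072,-0.235,0,0,0,0]'|grep pos
$H '[-0.072,-0.235,0,0,0,0,-0.072,-0.235,0,0,0,0,-0.072,-0.235,0,0,0,0,-0.072,-0.235,0,0,0,0,-0.072,-0.235,0,0,0,0]'|grep pos
$H '[-0.072,-0.235,0,0,0,0,-0.072,-0.235,0,0,0,0,-0.072,-0.235,0,0,0,0,-0.072,-0.235,0,0,0,0,0,0,0,0,0,0]'|grep pos
```

```text
eef_pos: [0.5053, 0.2522, 0.2569]
eef_pos: [0.5096, 0.0622, 0.2573]
eef_pos: [0.4538, -0.1128, 0.2572]
eef_pos: [0.4099, -0.2572, 0.2574]
```

```bash
H="python3 -m handwheel"; 
$H '[0.01,0.03,-0.2,0,0,0,0,0,-0.27,0,0,0,0,0,-0.27,0,0,0,0,0,-0.2,0,0,0,0,0,-0.15,0,0,0]'|egrep 'pos|con'
$H '[0,0,-0.1,0,0,0,0,0,0,0,0,0,0,0,0,0,0,0]'|egrep 'pos|con'
$H '[0,0,0,0,0,0,0,0,0,0,0,0,0,0,0,0,0,0,0,0,0,0,0,0,0,0,0,0,0,0]' 0.45 40
$H '[0,0,0.03,0,0,0,0,0,0.1,0,0,0,0,0,0.15,0,0,0,0,0,0.15,0,0,0,0,0,0.05,0,0,0]'
```

```text
eef_pos: [0.4115, -0.2456, 0.0907]
contact_force: [-0.3, 0.7, -1.3]
eef_pos: [0.4128, -0.2468, 0.0788]
contact_force: [0.6, 0.5, 0.3]
time: 11.23
eef_pos: [0.4145, -0.249, 0.082]
tcp_rot: [0.79, 0.613, 0.0, 0.001]
contact_force: [-0.6, 1.2, 5.9]
opening: 0.622
finger_force: 42.7
time: 11.65
eef_pos: [0.4147, -0.2491, 0.1552]
tcp_rot: [0.79, 0.613, 0.0, 0.002]
contact_force: [1.0, -0.6, -1.7]
opening: 0.622
finger_force: 42.5
```

```bash
H="python3 -m handwheel"; 
$H '[0.022,0.1,0,0,0,0,0.022,0.23,0,0,0,0,0.022,0.23,0,0,0,0,0.022,0.23,0,0,0,0,0.022,0.23,0,0,0,0]'|egrep 'pos|con'
$H '[0.022,0.23,0,0,0,0,0.022,0.23,0,0,0,0,0.022,0.13,0,0,0,0,0.022,0.05,0,0,0,0,0,0,0,0,0,0]'|egrep 'pos|con'
$H '[0,0,-0.08,0,0,0,0,0,-0.18,0,0,0,0,0,-0.2,0,0,0,0,0,-0.15,0,0,0,0,0,-0.1,0,0,0]'|egrep 'pos|con'
$H '[0,0,-0.03,0,0,0,0,0,0,0,0,0,0,0,0,0,0,0]'|egrep 'pos|con'
```

```text
eef_pos: [0.4293, -0.0935, 0.1512]
contact_force: [-0.5, 0.5, -0.9]
eef_pos: [0.4431, 0.0021, 0.1515]
contact_force: [-0.5, 0.5, -1.2]
eef_pos: [0.4415, -0.0002, 0.0429]
contact_force: [-0.1, 0.2, -2.8]
eef_pos: [0.444, -0.0001, 0.0417]
contact_force: [0.2, -0.3, -1.5]
```

```bash
H="python3 -m handwheel"; 
$H '[0,0,-0.012,0,0,0,0,0,0,0,0,0,0,0,0,0,0,0]'|egrep 'pos|con'
$H '[0,0,-0.012,0,0,0,0,0,0,0,0,0,0,0,0,0,0,0]'|egrep 'pos|con'
$H '[0,0,-0.006,0,0,0,0,0,0,0,0,0,0,0,0,0,0,0]'|egrep 'pos|con'
```

```text
eef_pos: [0.444, 0.0006, 0.0403]
contact_force: [-0.0, 0.6, -1.5]
eef_pos: [0.4437, 0.0008, 0.038]
contact_force: [1.3, 0.3, -0.5]
eef_pos: [0.4438, 0.0008, 0.038]
contact_force: [-3.0, 1.1, 8.2]
```

```bash
H="python3 -m handwheel"; 
$H '[0,0,0.004,0,0,0,0,0,0,0,0,0,0,0,0,0,0,0,0,0,0,0,0,0]' 0.75|grep open
$H '[0,0,0,0,0,0,0,0,0,0,0,0,0,0,0,0,0,0]' 1 |grep open
$H '[0,0,0.1,0,0,0,0,0,0.25,0,0,0,0,0,0.25,0,0,0,0,0,0.2,0,0,0,0,0,0.05,0,0,0]' |grep pos
$H '[0,-0.2,0,0,0,0,0,-0.25,0,0,0,0,0,-0.25,0,0,0,0.02,0,-0.25,0,0,0,0.02,0,-0.25,0,0,0,0]' |grep pos
cat > look.py <<'E'
from h import *
import sys
p,d,W,k=cam("top"); X,Y,Z=np.moveaxis(W,-1,0)
for b in blobs(p,W):
    if b[4][1]>60 and 350<b[3][0]<650: print(*b)
if len(sys.argv)>1: cv2.imwrite(f"pics/{sys.argv[1]}.png",p)
s=ctrl.get_state(); q=s['tcp_rot']
print('tcp',s['eef_pos'].round(4),'yaw_y',round((np.degrees(2*np.arctan2(q[1],q[0]))-90+90)%180-90,2),'t',s['time'])
E
python3 look.py
```

```text
opening: 0.748
opening: 1.004
eef_pos: [0.4464, 0.0002, 0.1706]
eef_pos: [0.4427, -0.1806, 0.1642]
211 212 42.1 [578.1 243.4] [ 64.4 110.2] -13.9 1347
520 251 34.3 [ 497.2 -424.3] [54.6 82.8] -5.3 847
218 289 37.9 [411.5 224.5] [59.7 96.4] 18.6 1168
466 298 46.0 [ 399.  -307.9] [23.3 69.1] 58.1 192
tcp [ 0.4433 -0.1866  0.165 ] yaw_y -10.97 t 15.3667
```

```bash
H="python3 -m handwheel"; 
$H '[-0.1,-0.21,0,0,0,0.012,-0.103,-0.213,0,0,0,0,0,0,0,0,0,0,0,0,0,0,0,0]'|egrep 'pos|rot'
$H '[0,0,-0.15,0,0,0,0,0,-0.2,0,0,0,0,0,-0.1,0,0,0,0,0,0,0,0,0,0,0,0,0,0,0]'|egrep 'pos|con'
python3 - <<'E'
from h import *
p,d,W,k=cam("wrist"); cv2.imwrite("pics/w1.png",p)
for b in blobs(p,W): print(*b)
E
```

```text
eef_pos: [0.412, -0.2435, 0.1641]
tcp_rot: [0.766, 0.643, 0.0, -0.001]
eef_pos: [0.4126, -0.241, 0.0963]
contact_force: [0.4, 0.4, 0.2]
596 203 27.7 [ 575.5 -230.3] [51.8 68.3] -17.3 9698
320 280 43.7 [ 410.9 -251.2] [ 70.2 124.8] -9.8 24923
238 411 13.5 [ 332.3 -353.6] [13.3 47.5] 74.9 471
501 464 31.9 [ 517.2 -413.8] [14.6 33.9] -15.4 536
```

View pics/w1.png

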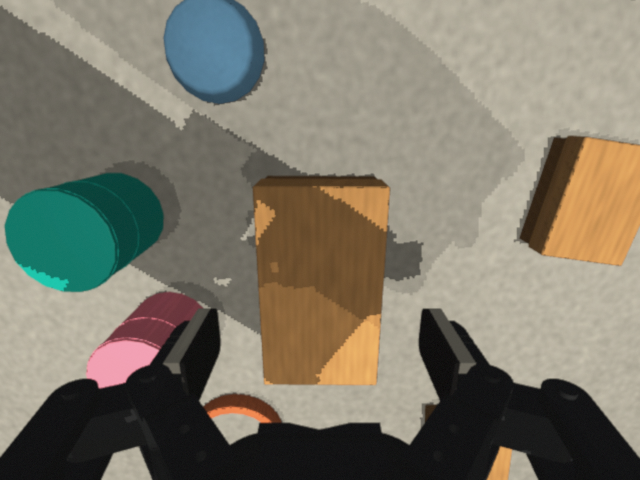

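The wrist view shows box_a under the jaws, spanning columns 258–388 and centred near column 320. The pink pot at (150,350) is close to the left finger, so I'll check that clearance.

Run:
```python
from h import *
D=np.load("top1.npz");p,W=D["p"],D["W"];X,Y,Z=np.moveaxis(W,-1,0)
vv,uu=np.mgrid[:480,:640]
for n,u,v,z0,z1 in(("pink",459,343,.05,.07),("teal",418,346,.05,.07),("bangle_r",502,332,.006,.03),("pebble",378,306,.015,.05)):
    m=(np.hypot(uu-u,vv-v)<20)&(Z>z0)&(Z<z1)
    print(n,[np.round(a,1) for a in cv2.minEnclosingCircle((W[m][:,:2]*1000).astype(np.float32))],m.sum())
```

```text
pink [array([ 302. , -279.9]), np.float64(28.5)] 570
teal [array([ 293.6, -195.2]), np.float64(27.8)] 565
bangle_r [array([ 322.6, -385.5]), np.float64(42.1)] 388
pebble [array([ 380.3, -115.1]), np.float64(25.8)] 433
```

```bash
H="python3 -m handwheel"; 
$H '[-0.003,-0.063,0,0,0,0,0,0,-0.12,0,0,0,0,0,-0.15,0,0,0,0,0,-0.12,0,0,0,0,0,-0.08,0,0,0]'|egrep 'pos|con'
$H '[0,0,0,0,0,0,0,0,0,0,0,0]'|egrep 'pos|con|rot'
$H '[0,0,0,0,0,0,0,0,0,0,0,0,0,0,0,0,0,0,0,0,0,0,0,0,0,0,0,0,0,0]' 0.6 40
python3 look.py
```

```text
eef_pos: [0.4129, -0.2529, 0.0268]
contact_force: [0.2, 0.4, 0.1]
eef_pos: [0.413, -0.2529, 0.0276]
tcp_rot: [0.764, 0.645, 0.0, 0.001]
contact_force: [0.6, -0.6, 0.6]
time: 17.17
eef_pos: [0.4135, -0.2533, 0.0288]
tcp_rot: [0.764, 0.645, -0.0, 0.002]
contact_force: [-1.7, -0.7, 6.6]
opening: 0.811
finger_force: 48.3
212 212 42.2 [578.  243.1] [ 64.7 110.6] -13.7 1350
428 215 30.2 [ 578.3 -230. ] [49.9 66.9] -17.0 624
519 251 34.1 [ 496.8 -423.6] [54.8 82.9] -6.6 844
480 265 294.9 [ 424.7 -262.1] [22.3 77.5] -41.5 357
418 279 46.1 [ 427.7 -197.8] [25.8 72.1] 64.9 204
218 289 38.0 [411.5 224.6] [59.7 96.5] 18.5 1171
tcp [ 0.4135 -0.2533  0.0288] yaw_y -9.69 t 17.2167
```

```bash
H="python3 -m handwheel"; 
$H '[0,0,0.03,0,0,0,0,0,0.1,0,0,0,0,0,0.16,0,0,0,0,0,0.16,0,0,0,0,0,0.08,0,0,0]'|egrep 'pos|con'
$H '[0.06,0.08,0,0,0,0,0.14,0.18,0,0,0,-0.016,0.16,0.2,0,0,0,-0.016,0.16,0.2,0,0,0,-0.016,0.16,0.2,0,0,0,0]'|egrep 'pos|con'
$H '[0.16,0.2,0,0,0,0,0.14,0.19,0,0,0,0,0.08,0.12,0,0,0,0,0.06,0.06,0,0,0,0,0,0,0,0,0,0]'|egrep 'pos|con'
python3 look.py a1
```

```text
eef_pos: [0.4131, -0.2525, 0.1087]
contact_force: [1.0, -0.2, -2.7]
eef_pos: [0.5146, -0.1213, 0.106]
contact_force: [0.5, -1.5, -3.1]
eef_pos: [0.5812, -0.0357, 0.106]
contact_force: [0.1, 0.2, -3.1]
212 212 42.3 [578.  243.4] [ 64.7 110.7] -14.6 1338
428 214 30.1 [ 578.3 -229.7] [50.2 67.1] -17.1 627
519 250 34.1 [ 497.1 -423.7] [54.4 82. ] -5.7 872
218 289 37.9 [411.4 224.4] [59.9 95.8] 18.2 1172
tcp [ 0.5803 -0.0369  0.1058] yaw_y -13.91 t 18.5167
```

View pics/a1.png

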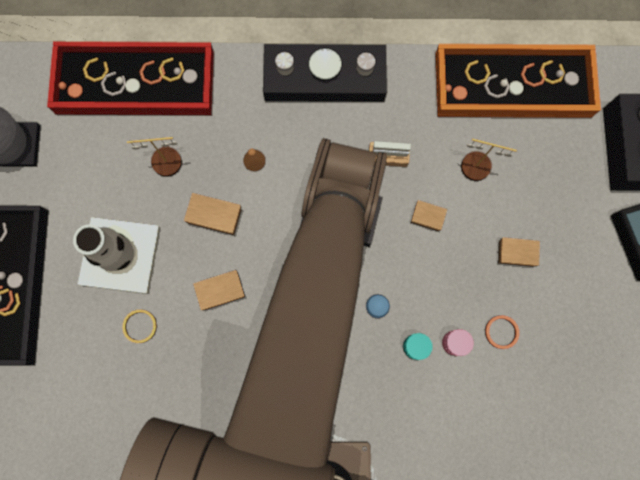

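```bash
H="python3 -m handwheel"; 
$H '[0.009,-0.013,-0.05,0,0,-0.002,0,0,-0.1,0,0,0,0,0,-0.07,0,0,0,0,0,0,0,0,0,0,0,0,0,0,0]'|egrep 'pos|con'
$H '[0,0,-0.012,0,0,0,0,0,0,0,0,0,0,0,0,0,0,0]'|egrep 'pos|con'
$H '[0,0,-0.008,0,0,0,0,0,0,0,0,0,0,0,0,0,0,0]'|egrep 'pos|con'
$H '[0,0,-0.006,0,0,0,0,0,0,0,0,0,0,0,0,0,0,0]'|egrep 'pos|con'
```

```text
eef_pos: [0.5803, -0.0403, 0.0718]
contact_force: [-1.3, -0.2, -3.5]
eef_pos: [0.5822, -0.0398, 0.0722]
contact_force: [0.2, -0.4, -2.7]
eef_pos: [0.5819, -0.0395, 0.0705]
contact_force: [-0.4, 0.5, -1.9]
eef_pos: [0.5817, -0.0394, 0.0693]
contact_force: [0.7, 0.3, -2.5]
```

```bash
H="python3 -m handwheel"; 
$H '[0,0,-0.006,0,0,0,0,0,0,0,0,0,0,0,0,0,0,0]'|egrep 'pos|con'
$H '[0,0,0,0,0,0,0,0,0,0,0,0,0,0,0,0,0,0,0,0,0,0,0,0]' 0.9|egrep 'pos|con'
$H '[0,0,0,0,0,0,0,0,0,0,0,0]' 1 |grep open
$H '[0,0,0.06,0,0,0,0,0,0.15,0,0,0,0,0,0.2,0,0,0,0,0.1,0.15,0,0,0,0,0.2,0,0,0,0]' |grep pos
$H '[0,0.27,0,0,0,0,0,0.27,0,0,0,0,0,0.27,0,0,0,0,0,0.25,0,0,0,0,0,0.2,0,0,0,0]' |grep pos
$H '[0,0.15,0,0,0,0,0,0,0,0,0,0]' |grep pos
python3 - <<'E'
exec(open("look.py").read())
q=(abs(X-.582)<.1)&(abs(Y+.037)<.11)&(Z>.034)&(Z<.046)
print("plinth",*rect(W,ni.binary_opening(q)))
D=np.load("top1.npz")
p,d,W,k=cam("scene");
for b in blobs(p,W):
    if b[4][1]>60 and 350<b[3][0]<650: print(*b)
X,Y,Z=np.moveaxis(W,-1,0);q=(abs(X-.582)<.1)&(abs(Y+.037)<.11)&(Z>.034)&(Z<.046)
print("plinth",*rect(W,ni.binary_opening(q)))
E
```

```text
eef_pos: [0.582, -0.0395, 0.0688]
contact_force: [-0.4, 1.1, -0.2]
eef_pos: [0.5821, -0.0396, 0.0688]
contact_force: [-0.2, -0.3, 0.3]
opening: 0.999
eef_pos: [0.5858, 0.0031, 0.1598]
eef_pos: [0.5815, 0.1972, 0.1535]
eef_pos: [0.5813, 0.2211, 0.1535]
342 204 86.1 [585.  -38.5] [ 71.4 124.1] -13.8 1810
428 214 30.3 [ 577.7 -229.7] [50.4 67.2] -17.0 608
232 218 41.7 [567.6 201. ] [23.4 64.8] 76.6 189
520 251 34.1 [ 497.1 -424.5] [54.9 83.1] -5.4 851
tcp [0.5815 0.2191 0.1533] yaw_y -13.99 t 21.4833
plinth [582.8 -37. ] [112.1 160.4] -14.3
422 255 41.4 [581.1 267.2] [61.2 66.5] 76.8 271
306 260 85.2 [582.5 -36.3] [ 73.8 123.5] -13.8 995
161 259 33.3 [ 494.4 -422.1] [58.4 81.8] -4.6 457
235 277 29.2 [ 575.9 -228.6] [51.7 68.2] -17.0 367
plinth [581.1 -35. ] [112.2 160. ] -14.3
```

```bash
cat > wl.py <<'E'
from h import *
p,d,W,k=cam("wrist"); s=ctrl.get_state(); q=s['tcp_rot']
for b in blobs(p,W): 
    if b[4][1]>40: print(*b)
print('tcp',s['eef_pos'].round(4),'yaw_y',round((np.degrees(2*np.arctan2(q[1],q[0]))-90+90)%180-90,2),'t',s['time'])
import sys
if len(sys.argv)>1: cv2.imwrite(f"pics/{sys.argv[1]}.png",p)
E
python3 wl.py wb
```

```text
301 200 39.7 [575.7 244.7] [ 64.9 109.5] -14.0 14449
94 277 35.5 [409.1 226.1] [61.7 96.2] 18.3 9338
tcp [0.5818 0.2167 0.1529] yaw_y -14.18 t 21.5833
```

View pics/wb.png

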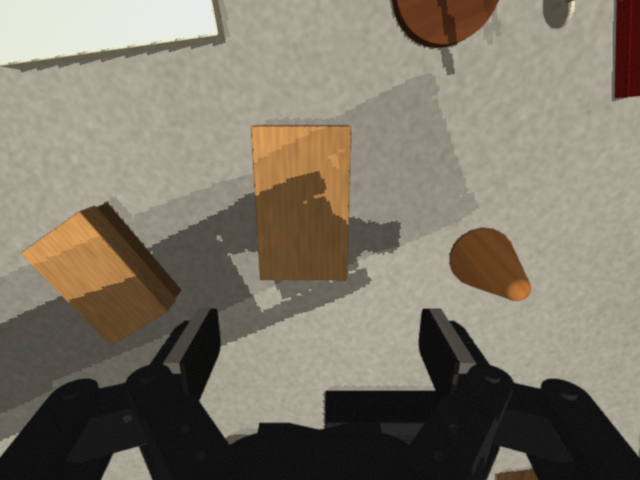

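```bash
H="python3 -m handwheel"; 
$H '[-0.035,0.184,0,0,0,0,0,0,-0.15,0,0,0,0,0,-0.2,0,0,0,0,0,-0.2,0,0,0,0,0,-0.15,0,0,0]'|egrep 'pos|con'
$H '[0,0,-0.1,0,0,0,0,0,-0.05,0,0,0,0,0,0,0,0,0]'|egrep 'pos|con|rot'
$H '[0,0,0,0,0,0,0,0,0,0,0,0,0,0,0,0,0,0,0,0,0,0,0,0,0,0,0,0,0,0]' 0.55 40
$H '[0,0,0.03,0,0,0,0,0,0.15,0,0,0,0,0,0.25,0,0,0,0,0,0.25,0,0,0,0,0,0.1,0,0,0]'|egrep 'pos|con'
```

```text
eef_pos: [0.5759, 0.2427, 0.0455]
contact_force: [-0.7, -1.2, -1.2]
eef_pos: [0.5757, 0.2434, 0.0233]
tcp_rot: [0.79, 0.614, -0.002, -0.001]
contact_force: [-0.6, -0.6, 0.4]
time: 22.67
eef_pos: [0.5781, 0.2449, 0.0272]
tcp_rot: [0.789, 0.614, 0.002, 0.001]
contact_force: [1.2, -1.3, 5.5]
opening: 0.757
finger_force: 47.9
eef_pos: [0.5783, 0.2453, 0.1472]
contact_force: [1.6, 0.1, -0.4]
```

```bash
H="python3 -m handwheel"; 
$H '[0,-0.1,0,0,0,0,0,-0.22,0,0,0,0,0,-0.26,0,0,0,0,0,-0.26,0,0,0,0,0,-0.26,0,0,0,0]'|egrep 'pos|con'
$H '[0.01,-0.26,0,0,0,0,0.01,-0.23,0,0,0,0,0.007,-0.18,0,0,0,0,0,-0.08,0,0,0,0,0,-0.023,0,0,0,0]'|egrep 'pos|con'
$H '[0,0,-0.05,0,0,0,0,0,-0.07,0,0,0,0,0,-0.05,0,0,0,0,0,-0.03,0,0,0,0,0,0,0,0,0]'|egrep 'pos|con|rot'
$H '[0,0,0,0,0,0]'|egrep 'pos|con|rot'
```

```text
eef_pos: [0.5743, 0.0777, 0.1395]
contact_force: [0.2, -0.0, -1.7]
eef_pos: [0.5791, -0.0386, 0.1401]
contact_force: [0.1, 0.2, -1.8]
eef_pos: [0.5802, -0.0349, 0.1113]
tcp_rot: [0.788, 0.615, -0.001, -0.001]
contact_force: [-0.2, -0.3, -2.7]
eef_pos: [0.5803, -0.0351, 0.1112]
tcp_rot: [0.789, 0.615, -0.0, -0.0]
contact_force: [0.2, -0.1, -1.8]
```

```bash
H="python3 -m handwheel"; 
$H '[0.013,-0.003,0,0,0,0,0,0,0,0,0,0]'|egrep 'pos|con|rot'
$H '[0,0,-0.006,0,0,0,0,0,0,0,0,0,0,0,0,0,0,0]'|egrep 'pos|con'
$H '[0,0,-0.006,0,0,0,0,0,0,0,0,0,0,0,0,0,0,0]'|egrep 'pos|con'
$H '[0,0,-0.004,0,0,0,0,0,0,0,0,0,0,0,0,0,0,0]'|egrep 'pos|con'
```

```text
eef_pos: [0.5826, -0.0363, 0.1116]
tcp_rot: [0.789, 0.615, -0.0, -0.0]
contact_force: [0.3, -0.3, -1.4]
eef_pos: [0.5826, -0.0367, 0.1111]
contact_force: [-0.6, 0.1, -1.0]
eef_pos: [0.5826, -0.0368, 0.1111]
contact_force: [-3.2, 0.8, 4.5]
eef_pos: [0.5827, -0.0368, 0.1111]
contact_force: [-4.6, 1.0, 6.8]
```

```bash
H="python3 -m handwheel"; 
$H '[0,0,0,0,0,0,0,0,0,0,0,0,0,0,0,0,0,0,0,0,0,0,0,0]' 0.85|egrep 'pos|con'
$H '[0,0,0,0,0,0,0,0,0,0,0,0]' 1 |grep open
$H '[0,0,0.06,0,0,0,0,0,0.15,0,0,0,0,0,0.15,0,0,0,0,0,0.1,0,0,0,-0.13,0.205,0,0,0,0.045]' |grep pos
$H '[-0.13,0.205,0,0,0,0.045,-0.13,0.205,0,0,0,0.045,-0.13,0.205,0,0,0,0.045,-0.13,0.205,0,0,0,0.045,-0.13,0.205,0,0,0,0.045]' |grep pos
$H '[-0.13,0.205,0,0,0,0.045,-0.1,0.15,0,0,0,0.045,0,0,0,0,0,0,0,0,0,0,0,0]' |grep pos
python3 wl.py; python3 look.py t3
```

```text
eef_pos: [0.5824, -0.0369, 0.1092]
contact_force: [-0.1, 0.3, 0.3]
opening: 0.999
eef_pos: [0.5682, -0.0099, 0.1849]
eef_pos: [0.4646, 0.1489, 0.1795]
eef_pos: [0.4305, 0.202, 0.1793]
302 187 35.7 [408.3 225.7] [59.8 95.4] 18.2 9495
tcp [0.4312 0.2012 0.1794] yaw_y 18.24 t 27.05
343 200 125.6 [584.6 -37.9] [ 65.5 110.6] -15.2 1606
428 214 30.3 [ 578.2 -229.7] [50.1 66.9] -18.0 611
519 251 34.1 [ 497.  -423.6] [55.6 81.6] -5.6 849
tcp [0.4316 0.2007 0.1793] yaw_y 18.16 t 27.1
```

View pics/t3.png

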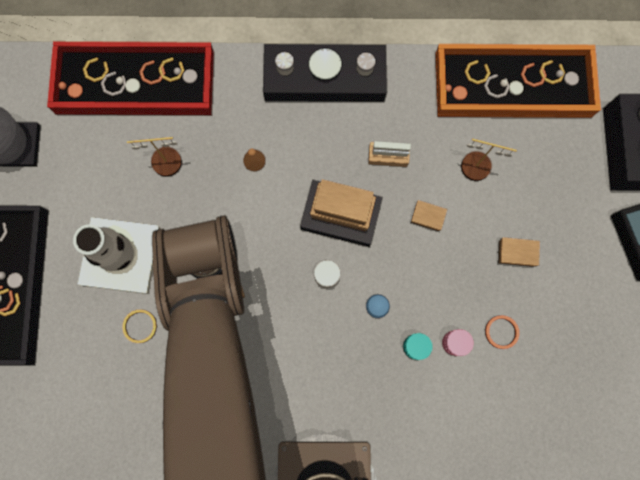

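The top view shows boxes a and b stacked on the plinth at (343,200), the pot standing at (327,273), and the vase still upright.

```bash
H="python3 -m handwheel"; 
$H '[-0.139,0.16,0,0,0,0,0,0,-0.15,0,0,0,0,0,-0.2,0,0,0,0,0,-0.25,0,0,0,0,0,-0.2,0,0,0]'|egrep 'pos|con'
$H '[0,0,-0.1,0,0,0,0,0,-0.1,0,0,0,0,0,-0.03,0,0,0,0,0,0,0,0,0]'|egrep 'pos|con|rot'
$H '[0,0,0,0,0,0,0,0,0,0,0,0,0,0,0,0,0,0,0,0,0,0,0,0,0,0,0,0,0,0]' 0.5 40
$H '[0,0,0.03,0,0,0,0,0,0.15,0,0,0,0,0,0.25,0,0,0,0,0,0.27,0,0,0,0,0,0.27,0,0,0]'|egrep 'pos|con'
$H '[0,0,0.03,0,0,0,0,0,0,0,0,0]'|egrep 'pos|con'
```

```text
eef_pos: [0.4109, 0.2239, 0.0573]
contact_force: [-0.2, -0.2, -0.3]
eef_pos: [0.41, 0.2238, 0.023]
tcp_rot: [0.587, 0.809, -0.001, -0.001]
contact_force: [-0.2, 0.3, 0.0]
time: 28.27
eef_pos: [0.4116, 0.2252, 0.0256]
tcp_rot: [0.586, 0.81, 0.001, 0.001]
contact_force: [1.0, -1.1, 5.5]
opening: 0.694
finger_force: 45.3
eef_pos: [0.4086, 0.2247, 0.1702]
contact_force: [0.8, 0.8, -0.2]
eef_pos: [0.4119, 0.2257, 0.1777]
contact_force: [0.2, 0.1, -1.1]
```

```bash
H="python3 -m handwheel"; 
$H '[0.05,-0.08,0,0,0,-0.03,0.12,-0.18,0,0,0,-0.05,0.14,-0.22,0,0,0,-0.05,0.14,-0.22,0,0,0,-0.05,0.14,-0.22,0,0,0,-0.05]'|egrep 'pos|con'
$H '[0.14,-0.22,0,0,0,-0.05,0.14,-0.22,0,0,0,-0.04,0.14,-0.2,0,0,0,-0.039,0.09,-0.13,0,0,0,0,0.038,-0.058,0,0,0,0]'|egrep 'pos|con'
$H '[0,0,0,0,0,0,0,0,0,0,0,0]'|egrep 'pos|con|rot'
```

```text
eef_pos: [0.4973, 0.0858, 0.1712]
contact_force: [-0.5, -0.1, -1.4]
eef_pos: [0.5808, -0.0399, 0.171]
contact_force: [-0.4, 0.2, -1.9]
eef_pos: [0.5794, -0.0366, 0.1718]
tcp_rot: [0.789, 0.615, -0.001, -0.002]
contact_force: [-0.7, -0.0, -0.7]
```

```bash
H="python3 -m handwheel"; 
$H '[0.02,0,-0.03,0,0,0,0,0,-0.06,0,0,0,0,0,-0.04,0,0,0,0,0,0,0,0,0,0,0,0,0,0,0]'|egrep 'pos|con'
$H '[0,0,-0.008,0,0,0,0,0,0,0,0,0,0,0,0,0,0,0]'|egrep 'pos|con'
$H '[0,0,-0.006,0,0,0,0,0,0,0,0,0,0,0,0,0,0,0]'|egrep 'pos|con'
$H '[0,0,-0.004,0,0,0,0,0,0,0,0,0,0,0,0,0,0,0]'|egrep 'pos|con'
```

```text
eef_pos: [0.583, -0.0364, 0.1535]
contact_force: [0.4, -0.8, -1.1]
eef_pos: [0.584, -0.0372, 0.1538]
contact_force: [-0.5, -0.3, -0.7]
eef_pos: [0.5839, -0.0373, 0.1526]
contact_force: [0.5, 1.1, -1.4]
eef_pos: [0.5838, -0.0373, 0.1519]
contact_force: [0.7, -0.0, -0.7]
```

```bash
H="python3 -m handwheel"; 
$H '[-0.008,0.003,-0.008,0,0,0,0,0,0,0,0,0,0,0,0,0,0,0]'|egrep 'pos|con'
$H '[0,0,-0.006,0,0,0,0,0,0,0,0,0,0,0,0,0,0,0]'|egrep 'pos|con'
$H '[0,0,-0.004,0,0,0,0,0,0,0,0,0,0,0,0,0,0,0]'|egrep 'pos|con'
$H '[0,0,-0.004,0,0,0,0,0,0,0,0,0,0,0,0,0,0,0]'|egrep 'pos|con'
```

```text
eef_pos: [0.5825, -0.0367, 0.1506]
contact_force: [0.1, -0.2, -1.5]
eef_pos: [0.5827, -0.0368, 0.1498]
contact_force: [1.1, 0.2, -1.2]
eef_pos: [0.5828, -0.0368, 0.1497]
contact_force: [-0.6, 0.2, 2.0]
eef_pos: [0.5829, -0.0369, 0.1496]
contact_force: [-4.0, -0.4, 5.0]
```

```bash
H="python3 -m handwheel"; 
$H '[0,0,0,0,0,0,0,0,0,0,0,0,0,0,0,0,0,0,0,0,0,0,0,0]' 0.8|egrep 'pos|con'
$H '[0,0,0,0,0,0,0,0,0,0,0,0]' 1 |grep open
$H '[0,0,0.06,0,0,0,0,0,0.15,0,0,0,0,0,0.15,0,0,0,0,0,0.1,0,0,0,-0.055,-0.2,0,0,0,0.01]' |grep pos
$H '[-0.055,-0.24,0,0,0,0.01,-0.055,-0.24,0,0,0,0.01,-0.055,-0.24,0,0,0,0.01,-0.055,-0.24,0,0,0,0.01,-0.055,-0.24,0,0,0,0.01]' |grep pos
$H '[-0.055,-0.24,-0.1,0,0,0.01,-0.055,-0.24,-0.1,0,0,0.01,-0.055,-0.24,-0.1,0,0,0.01,-0.055,-0.24,-0.1,0,0,0.01,0,0,0,0,0,0]' |grep pos
python3 wl.py; python3 look.py
```

```text
eef_pos: [0.5826, -0.0368, 0.1482]
contact_force: [0.3, 0.4, 1.4]
opening: 0.996
eef_pos: [0.5775, -0.0644, 0.2234]
eef_pos: [0.5327, -0.2485, 0.2186]
eef_pos: [0.4971, -0.3957, 0.1547]
417 13 27.7 [ 568.2 -253.5] [19.4 50. ] 72.5 2134
562 131 13.9 [ 675.  -338.7] [29.  65.1] -15.8 2642
602 138 14.1 [ 708.8 -347.8] [38.5 67.4] -16.4 3461
99 230 13.5 [ 322.9 -381.4] [70.3 71. ] 66.5 1918
320 269 31.7 [ 494.6 -423.8] [54.9 81.7] -5.5 6894
tcp [ 0.4982 -0.3933  0.1559] yaw_y -5.39 t 33.8167
343 195 160.9 [585.6 -36.5] [60.2 96. ] -14.5 1378
429 214 30.1 [ 578.3 -230. ] [49.9 67.3] -17.8 629
tcp [ 0.4993 -0.3919  0.157 ] yaw_y -5.28 t 33.8667
```

```bash
H="python3 -m handwheel"; 
$H '[-0.017,-0.213,0,0,0,0,0,0,-0.15,0,0,0,0,0,-0.2,0,0,0,0,0,-0.2,0,0,0,0,0,-0.15,0,0,0]'|egrep 'pos|con'
$H '[0,0,-0.1,0,0,0,0,0,-0.07,0,0,0,0,0,0,0,0,0,0,0,0,0,0,0]'|egrep 'pos|con|rot'
```

```text
eef_pos: [0.4982, -0.4212, 0.0519]
contact_force: [-0.9, -0.1, 0.5]
eef_pos: [0.4984, -0.4227, 0.0281]
tcp_rot: [0.738, 0.675, 0.0, 0.001]
contact_force: [0.1, -0.3, 0.3]
```

```bash
H="python3 -m handwheel"; 
$H '[-0.01,-0.007,-0.035,0,0,0,0,0,0,0,0,0]'|egrep 'pos|con|rot'
$H '[0,0,0,0,0,0,0,0,0,0,0,0,0,0,0,0,0,0,0,0,0,0,0,0,0,0,0,0,0,0]' 0.45 40
$H '[0,0,0.03,0,0,0,0,0,0.15,0,0,0,0,0,0.25,0,0,0,0,0,0.27,0,0,0,0,0,0.27,0,0,0]'|egrep 'pos|con'
$H '[0,0,0.27,0,0,0,0,0,0.03,0,0,0,0,0,0,0,0,0]'|egrep 'pos|con|rot'
```

```text
eef_pos: [0.4966, -0.4246, 0.0231]
tcp_rot: [0.738, 0.675, -0.0, 0.001]
contact_force: [0.0, -0.2, -0.4]
time: 35.2
eef_pos: [0.4965, -0.4244, 0.0228]
tcp_rot: [0.738, 0.675, -0.0, 0.001]
contact_force: [-0.3, -0.5, 3.3]
opening: 0.639
finger_force: 44.7
eef_pos: [0.4953, -0.4229, 0.1675]
contact_force: [0.0, -0.7, -0.3]
eef_pos: [0.4975, -0.4253, 0.2174]
tcp_rot: [0.738, 0.675, -0.0, 0.004]
contact_force: [0.2, -0.0, -1.4]
```

```bash
H="python3 -m handwheel"; 
$H '[0.02,0.08,0,0,0,0,0.04,0.2,0,0,0,-0.01,0.055,0.25,0,0,0,-0.02,0.055,0.25,0,0,0,-0.02,0.055,0.25,0,0,0,-0.02]'|egrep 'pos|con'
$H '[0.055,0.25,0,0,0,-0.02,0.055,0.25,0,0,0,-0.01,0.055,0.25,0,0,0,0,0.055,0.25,0,0,0,0,0.05,0.25,0,0,0,0]'|egrep 'pos|con'
$H '[0.04,0.2,0,0,0,0,0.03,0.1,0,0,0,0,0,0,0,0,0,0,0,0,0,0,0,0]'|egrep 'pos|con|rot'
```

```text
eef_pos: [0.5282, -0.2659, 0.2082]
contact_force: [0.1, 0.2, -1.1]
eef_pos: [0.5683, -0.0785, 0.2084]
contact_force: [0.0, 0.2, -1.9]
eef_pos: [0.5791, -0.0352, 0.2092]
tcp_rot: [0.788, 0.616, -0.002, -0.002]
contact_force: [-0.4, -0.8, -0.8]
```

```bash
H="python3 -m handwheel"; 
$H '[0.016,-0.008,-0.04,0,0,-0.002,0,0,-0.06,0,0,0,0,0,-0.045,0,0,0,0,0,0,0,0,0,0,0,0,0,0,0]'|egrep 'pos|con'
$H '[0,0,-0.006,0,0,0,0,0,0,0,0,0,0,0,0,0,0,0]'|egrep 'pos|con|rot'
```

```text
eef_pos: [0.5825, -0.0387, 0.1892]
contact_force: [-0.5, 0.2, -1.4]
eef_pos: [0.5835, -0.0382, 0.1902]
tcp_rot: [0.79, 0.614, 0.0, 0.0]
contact_force: [0.4, 0.2, -0.6]
```

```bash
H="python3 -m handwheel"; 
$H '[-0.008,0.01,-0.03,0,0,0,0,0,-0.008,0,0,0,0,0,0,0,0,0,0,0,0,0,0,0]'|egrep 'pos|con'
$H '[0,0,-0.006,0,0,0,0,0,0,0,0,0,0,0,0,0,0,0]'|egrep 'pos|con'
$H '[0,0,-0.006,0,0,0,0,0,0,0,0,0,0,0,0,0,0,0]'|egrep 'pos|con'
$H '[0,0,-0.004,0,0,0,0,0,0,0,0,0,0,0,0,0,0,0]'|egrep 'pos|con'
```

```text
eef_pos: [0.5819, -0.0364, 0.1838]
contact_force: [0.1, -0.5, -0.6]
eef_pos: [0.5821, -0.0365, 0.1831]
contact_force: [-0.2, 0.6, -1.1]
eef_pos: [0.5823, -0.0366, 0.1828]
contact_force: [0.4, 0.2, 1.3]
eef_pos: [0.5824, -0.0366, 0.1828]
contact_force: [-1.9, 0.9, 5.7]
```

```bash
H="python3 -m handwheel"; 
$H '[0,0,0,0,0,0,0,0,0,0,0,0,0,0,0,0,0,0,0,0,0,0,0,0]' 0.75|egrep 'pos|con'
$H '[0,0,0,0,0,0,0,0,0,0,0,0]' 1 |grep open
$H '[0,0,0.06,0,0,0,0,0,0.15,0,0,0,0,0,0.15,0,0,0,0,0,0.1,0,0,0,0,-0.15,0,0,0,-0.009]' |grep pos
$H '[0,-0.25,0,0,0,-0.009,0,-0.25,0,0,0,-0.009,0,-0.25,0,0,0,-0.009,0,-0.25,-0.2,0,0,0,0,0,-0.25,0,0,0]' |grep pos
$H '[0,0,-0.2,0,0,0,0,0,0,0,0,0,0,0,0,0,0,0]' |grep pos
python3 wl.py; python3 look.py
```

```text
eef_pos: [0.5819, -0.0365, 0.181]
contact_force: [0.3, 0.7, -0.5]
opening: 0.988
eef_pos: [0.5842, -0.0572, 0.2565]
eef_pos: [0.585, -0.2114, 0.1929]
eef_pos: [0.5811, -0.2036, 0.1557]
155 8 159.5 [571.6 -81.2] [ 6.1 60.6] 72.6 3560
211 48 123.2 [571.5 -81.6] [21.4 65.6] 77.4 5536
468 94 29.6 [ 714.4 -144.7] [39.1 89.9] -4.2 3840
635 306 17.3 [ 814.3 -393.2] [  8.3 267.5] -1.2 1585
324 264 27.7 [ 576.  -229.6] [50.  68.1] -17.6 5112
506 333 14.1 [ 708.7 -346.7] [38.7 65. ] -16.0 1931
475 324 13.8 [ 679.9 -328.6] [23.5 44.3] -16.4 664
tcp [ 0.5826 -0.2041  0.1583] yaw_y -17.52 t 40.4167
345 191 192.2 [584.3 -37.5] [55.3 81.8] -14.7 1152
tcp [ 0.5835 -0.2044  0.1599] yaw_y -17.5 t 40.4667
```

```bash
H="python3 -m handwheel"; 
$H '[-0.037,-0.169,0,0,0,0,0,0,-0.15,0,0,0,0,0,-0.2,0,0,0,0,0,-0.2,0,0,0,0,0,-0.15,0,0,0]'|egrep 'pos|con'
$H '[0,0,-0.1,0,0,0,0,0,-0.07,0,0,0,0,0,-0.03,0,0,0,0,0,0,0,0,0,0,0,0,0,0,0]'|egrep 'pos|con|rot'
```

```text
eef_pos: [0.5782, -0.2299, 0.0538]
contact_force: [-0.1, 0.3, 0.1]
eef_pos: [0.5779, -0.23, 0.0241]
tcp_rot: [0.807, 0.591, 0.001, 0.002]
contact_force: [-0.4, 0.0, -0.0]
```

```bash
H="python3 -m handwheel"; 
$H '[0,0,-0.015,0,0,0,0,0,0,0,0,0]'|egrep 'pos|con|rot'
$H '[0,0,0,0,0,0,0,0,0,0,0,0,0,0,0,0,0,0,0,0,0,0,0,0,0,0,0,0,0,0]' 0.4 40
$H '[0,0,0.03,0,0,0,0,0,0.15,0,0,0,0,0,0.25,0,0,0,0,0,0.27,0,0,0,0,0,0.27,0,0,0]'|egrep 'pos|con'
$H '[0,0,0.27,0,0,0,0,0,0.22,0,0,0,0,0,0.05,0,0,0,0,0,0,0,0,0]'|egrep 'pos|con|rot'
```

```text
eef_pos: [0.5773, -0.2299, 0.0211]
tcp_rot: [0.807, 0.591, 0.0, 0.001]
contact_force: [-0.4, -0.9, -0.4]
time: 41.88
eef_pos: [0.5768, -0.2296, 0.0203]
tcp_rot: [0.807, 0.591, 0.0, 0.0]
contact_force: [-0.0, 0.3, 1.6]
opening: 0.575
finger_force: 43.8
eef_pos: [0.5755, -0.2288, 0.1658]
contact_force: [1.0, -0.8, -0.8]
eef_pos: [0.5779, -0.2302, 0.2506]
tcp_rot: [0.807, 0.591, 0.001, 0.003]
contact_force: [-0.3, 0.3, -1.4]
```

```bash
H="python3 -m handwheel"; 
$H '[0,0.08,0,0,0,0.01,0.01,0.2,0,0,0,0.01,0.01,0.25,0,0,0,0.01,0.01,0.25,0,0,0,0.009,0.01,0.25,0,0,0,0]'|egrep 'pos|con'
$H '[0.01,0.17,0,0,0,0,0,0.08,0,0,0,0,0,0,-0.05,0,0,0,0,0,-0.06,0,0,0,0,0,-0.04,0,0,0]'|egrep 'pos|con'
$H '[0,0,0,0,0,0,0,0,0,0,0,0]'|egrep 'pos|con|rot'
```

```text
eef_pos: [0.5803, -0.0723, 0.2419]
contact_force: [1.7, 1.0, -0.5]
eef_pos: [0.5829, -0.0381, 0.2207]
contact_force: [-0.8, -0.9, -0.7]
eef_pos: [0.5834, -0.0387, 0.2222]
tcp_rot: [0.789, 0.615, -0.001, -0.001]
contact_force: [-0.2, 0.2, -1.2]
```

```bash
H="python3 -m handwheel"; 
$H '[-0.005,0.012,-0.03,0,0,0,0,0,-0.015,0,0,0,0,0,0,0,0,0,0,0,0,0,0,0]'|egrep 'pos|con'
$H '[0,0,-0.01,0,0,0,0,0,0,0,0,0,0,0,0,0,0,0]'|egrep 'pos|con'
$H '[0,0,-0.006,0,0,0,0,0,0,0,0,0,0,0,0,0,0,0]'|egrep 'pos|con'
$H '[0,0,-0.004,0,0,0,0,0,0,0,0,0,0,0,0,0,0,0]'|egrep 'pos|con'
```

```text
eef_pos: [0.5832, -0.0358, 0.2171]
contact_force: [0.2, 0.7, -1.1]
eef_pos: [0.5833, -0.0356, 0.2157]
contact_force: [-0.1, -0.6, -1.2]
eef_pos: [0.5832, -0.0356, 0.2147]
contact_force: [0.3, -0.1, -1.2]
eef_pos: [0.5832, -0.0356, 0.214]
contact_force: [0.1, 0.1, -1.0]
```

```bash
H="python3 -m handwheel"; 
$H '[-0.004,-0.007,-0.009,0,0,0,0,0,0,0,0,0,0,0,0,0,0,0]'|egrep 'pos|con'
$H '[0,0,-0.005,0,0,0,0,0,0,0,0,0,0,0,0,0,0,0]'|egrep 'pos|con'
$H '[0,0,-0.005,0,0,0,0,0,0,0,0,0,0,0,0,0,0,0]'|egrep 'pos|con'
```

```text
eef_pos: [0.5826, -0.0367, 0.2126]
contact_force: [0.7, -0.1, -1.0]
eef_pos: [0.5828, -0.0367, 0.2123]
contact_force: [0.5, -0.3, 0.6]
eef_pos: [0.5829, -0.0367, 0.2123]
contact_force: [-2.1, 0.4, 5.0]
```

```bash
H="python3 -m handwheel"; 
$H '[0,0,0,0,0,0,0,0,0,0,0,0,0,0,0,0,0,0,0,0,0,0,0,0]' 0.7|egrep 'pos|con'
$H '[0,0,0,0,0,0,0,0,0,0,0,0]' 1 |grep open
$H '[0,0,0.06,0,0,0,0,0,0.15,0,0,0,0,0,0.2,0,0,0,0,0.1,0.1,0,0,0,-0.1,0.2,0,0,0,0]' |grep pos
$H '[-0.15,0.2,0,0,0,0,-0.15,0.2,0,0,0,0,-0.15,0.2,0,0,0,0,-0.1,0.2,0,0,0,0,0,0.1,0,0,0,0]' |grep pos
$H '[0,0,0,0,0,0,0,0,0,0,0,0]' |grep pos
cat > fin.py <<'E'
exec(open("look.py").read())
def circ(x,y,r,z0,z1,n):
    m=(np.hypot(X-x,Y-y)<r)&(Z>z0)&(Z<z1); print(n,m.sum(),[np.round(a,1) for a in cv2.minEnclosingCircle((W[m][:,:2]*1000).astype(np.float32))],np.median(Z[m]).round(4) if m.any() else 0)
circ(.444,0,.06,.05,.068,"pot")
q=(abs(X-.582)<.1)&(abs(Y+.037)<.11)&(Z>.034)&(Z<.046)
print("plinth",*rect(W,ni.binary_opening(q)))
p2,d,W,k=cam("scene"); X,Y,Z=np.moveaxis(W,-1,0)
for b in blobs(p2,W):
    if b[4][1]>60 and 350<b[3][0]<650: print("scene",*b)
circ(.444,0,.06,.05,.068,"scene pot")
cv2.imwrite("pics/%s_s.png"%sys.argv[1],cv2.resize(p2[150:350,150:500],None,fx=2.2,fy=2.2))
E
python3 fin.py e1
```

```text
eef_pos: [0.5824, -0.0366, 0.2106]
contact_force: [-0.2, -1.0, 0.4]
opening: 0.95
eef_pos: [0.5713, 0.0061, 0.2941]
eef_pos: [0.4827, 0.146, 0.2888]
eef_pos: [0.4852, 0.1438, 0.2886]
346 187 218.7 [584.6 -38. ] [50.8 67.9] -14.1 867
tcp [0.4854 0.1432 0.2884] yaw_y -13.99 t 47.0167
pot 525 [array([445.4,  -5.8]), np.float64(27.5)] 0.0588
plinth [582.4 -36.9] [110.7 160.1] -14.4
scene 305 232 218.0 [582.  -35.3] [55.3 69. ] -15.3 442
scene pot 190 [array([439.9,  -1.8]), np.float64(27.2)] 0.0576
```

View pics/e1_s.png

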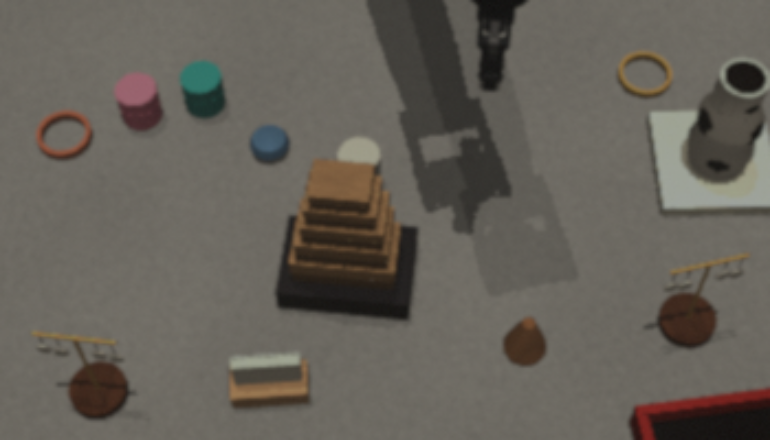

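The stack is straight with five boxes in decreasing size, at crop (345,230). The pot stands clear behind it.

```bash
H="python3 -m handwheel"; 
$H '[-0.05,-0.15,0,0,0,0,-0.07,-0.25,0,0,0,0,-0.07,-0.25,0,0,0,0,-0.07,-0.22,0,0,0,0,-0.016,-0.11,0,0,0,0]'|egrep 'pos|con'
$H '[0,0,-0.1,0,0,0,0,0,-0.25,0,0,0,0,0,-0.25,0,0,0,0,0,-0.25,0,0,0,0,0,-0.2,0,0,0]'|egrep 'pos|con'
$H '[0,0,-0.1,0,0,0,0,0,0,0,0,0,0,0,0,0,0,0]'|egrep 'pos|con'
```

```text
eef_pos: [0.4427, -0.0074, 0.2878]
contact_force: [0.7, -0.6, -0.9]
eef_pos: [0.4429, -0.0049, 0.1278]
contact_force: [0.2, 0.0, 0.3]
eef_pos: [0.4435, -0.0046, 0.1148]
contact_force: [0.9, -0.6, 0.1]
```

```bash
H="python3 -m handwheel"; 
$H '[0,0,-0.12,0,0,0,0,0,-0.15,0,0,0,0,0,-0.15,0,0,0,0,0,-0.08,0,0,0,0,0,-0.03,0,0,0]'|egrep 'pos|con'
$H '[0,0,0,0,0,0,0,0,0,0,0,0]'|egrep 'pos|con'
$H '[0,0,0,0,0,0,0,0,0,0,0,0,0,0,0,0,0,0,0,0,0,0,0,0,0,0,0,0,0,0]' 0.45 40
$H '[0,0,0.03,0,0,0,0,0,0.15,0,0,0,0,0,0.25,0,0,0,0,0,0.25,0,0,0,0,0,0.25,0,0,0]'|egrep 'pos|con'
$H '[0,0,0.25,0,0,0,0,0,0.25,0,0,0,0,0,0.25,0,0,0,0,0,0.1,0,0,0,0,0,0,0,0,0]'|egrep 'pos|con|rot'
```

```text
eef_pos: [0.4443, -0.0043, 0.0358]
contact_force: [0.6, 0.2, -0.2]
eef_pos: [0.4454, -0.0043, 0.0374]
contact_force: [0.1, -0.4, -0.0]
time: 49.15
eef_pos: [0.4446, -0.0038, 0.037]
tcp_rot: [0.788, 0.616, 0.0, 0.001]
contact_force: [-1.0, 0.1, 5.5]
opening: 0.618
finger_force: 42.0
eef_pos: [0.4426, -0.0033, 0.176]
contact_force: [1.3, -0.4, -1.5]
eef_pos: [0.4455, -0.004, 0.3081]
tcp_rot: [0.788, 0.616, 0.003, 0.004]
contact_force: [1.0, -0.5, -1.6]
```

```bash
H="python3 -m handwheel"; 
$H '[0.05,-0.01,0,0,0,0,0.15,-0.03,0,0,0,0,0.2,-0.05,0,0,0,0,0.2,-0.05,0,0,0,0,0.18,-0.04,0,0,0,0]'|egrep 'pos|con'
$H '[0.1,-0.022,0,0,0,0,0.037,-0.01,0,0,0,0,0,0,0,0,0,0,0,0,0,0,0,0]'|egrep 'pos|con|rot'
$H '[0,0,-0.06,0,0,0,0,0,-0.08,0,0,0,0,0,-0.06,0,0,0,0,0,0,0,0,0,0,0,0,0,0,0]'|egrep 'pos|con|rot'
```

```text
eef_pos: [0.5612, -0.0309, 0.2983]
contact_force: [-0.0, 0.1, -2.3]
eef_pos: [0.5802, -0.0352, 0.3002]
tcp_rot: [0.788, 0.615, -0.002, -0.002]
contact_force: [-0.0, -0.5, -1.4]
eef_pos: [0.5803, -0.0352, 0.2712]
tcp_rot: [0.788, 0.616, -0.001, -0.001]
contact_force: [0.2, -0.1, -2.5]
```

```bash
H="python3 -m handwheel"; 
$H '[0.015,-0.004,-0.04,0,0,0,0,0,-0.03,0,0,0,0,0,0,0,0,0,0,0,0,0,0,0]'|egrep 'pos|con|rot'
$H '[0,0,-0.01,0,0,0,0,0,0,0,0,0,0,0,0,0,0,0]'|egrep 'pos|con'
$H '[0,0,-0.006,0,0,0,0,0,0,0,0,0,0,0,0,0,0,0]'|egrep 'pos|con'
```

```text
eef_pos: [0.5835, -0.036, 0.2619]
tcp_rot: [0.788, 0.615, -0.0, -0.0]
contact_force: [-0.4, -0.2, -2.4]
eef_pos: [0.5836, -0.0361, 0.2609]
contact_force: [-1.0, 0.6, -1.8]
eef_pos: [0.5836, -0.036, 0.2598]
contact_force: [0.1, 0.2, -0.8]
```

```bash
H="python3 -m handwheel"; 
$H '[0,0,-0.012,0,0,0,0,0,0,0,0,0,0,0,0,0,0,0]'|egrep 'pos|con'
$H '[0,0,-0.006,0,0,0,0,0,0,0,0,0,0,0,0,0,0,0]'|egrep 'pos|con'
$H '[0,0,-0.004,0,0,0,0,0,0,0,0,0,0,0,0,0,0,0]'|egrep 'pos|con'
```

```text
eef_pos: [0.5835, -0.036, 0.2578]
contact_force: [-0.2, -0.3, -1.6]
eef_pos: [0.5836, -0.0361, 0.2571]
contact_force: [-0.3, -0.7, -1.4]
eef_pos: [0.5836, -0.0361, 0.2571]
contact_force: [-1.3, 0.1, 0.5]
```

```bash
H="python3 -m handwheel"; 
$H '[0,0,-0.003,0,0,0,0,0,0,0,0,0]'|egrep 'pos|con'
$H '[0,0,0,0,0,0,0,0,0,0,0,0,0,0,0,0,0,0,0,0,0,0,0,0]' 0.75|egrep 'pos|con'
$H '[0,0,0,0,0,0,0,0,0,0,0,0,0,0,0,0,0,0]' 1 |grep open
$H '[0,0,0.05,0,0,0,0,0,0.12,0,0,0,0,0,0.2,0,0,0,0,0,0.2,0,0,0,-0.05,0.1,0.05,0,0,0]' |grep pos
$H '[-0.12,0.2,0,0,0,0,-0.15,0.2,0,0,0,0,-0.15,0.2,0,0,0,0,-0.1,0.2,0,0,0,0,0,0.1,0,0,0,0]' |grep pos
$H '[0,0,0,0,0,0,0,0,0,0,0,0,0,0,0,0,0,0]' |grep pos
sed -i 's/circ(.444,0,.06,.05,.068/circ(.583,-.037,.06,.27,.29/' fin.py
echo 'circ(.488,.447,.1,.18,.2,"scene vase")' >> fin.py; python3 fin.py f1
```

```text
eef_pos: [0.5837, -0.0361, 0.2571]
contact_force: [-1.9, 0.0, 2.8]
eef_pos: [0.5836, -0.036, 0.2557]
contact_force: [-0.4, -0.1, -0.1]
opening: 1.001
eef_pos: [0.5783, -0.0229, 0.3558]
eef_pos: [0.4952, 0.1169, 0.3497]
eef_pos: [0.4981, 0.1136, 0.3491]
343 196 190.1 [583.6 -37.2] [54.  81.8] -14.2 266
tcp [0.4983 0.1133 0.349 ] yaw_y -14.07 t 54.6167
pot 727 [array([585.9, -38. ]), np.float64(28.0)] 0.2792
plinth [582.5 -37. ] [110.6 160.1] -14.1
scene 309 241 190.1 [581.3 -35.1] [58.  82.3] -14.5 144
scene pot 385 [array([584.1, -35.3]), np.float64(28.2)] 0.2774
scene vase 352 [array([486.2, 450. ]), np.float64(32.4)] 0.1877
```

View pics/f1_s.png

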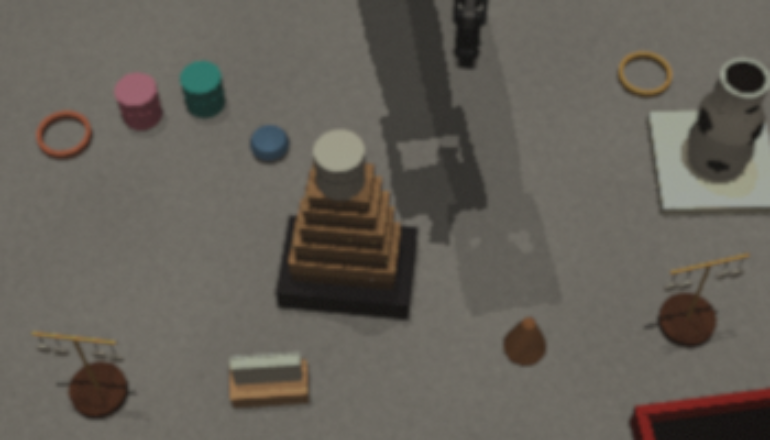

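View pics/f1.png

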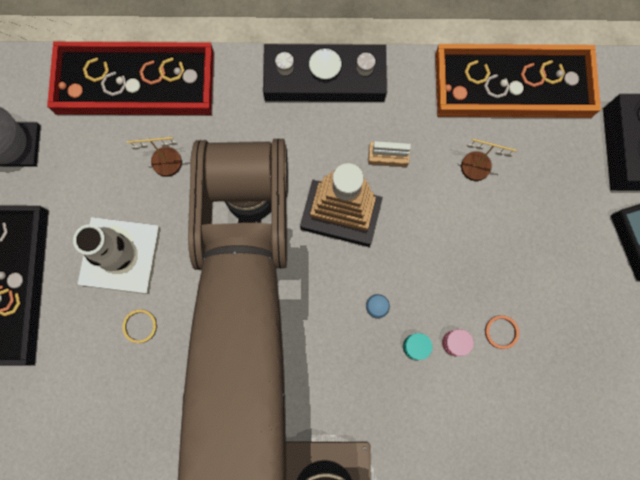

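The pot stands upright in the middle of the top box at (347,181). The column is straight and centred on the plinth, the vase is on the riser at (105,248), and the other things haven't moved. I'm handing the job in.

```bash
python3 -c "
from plant import ctrl
print(ctrl.sign_off())"
```

```text
the job is handed in; nothing more can be done
None
```

The job is handed in at about 55 s of the 210 s. The vase stands upright near the middle of the riser, and all five boxes form one column within about 2 mm of the plinth's centre. The silver pot stands on top, and the last pictures show nothing else moved.

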